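Close the wax tins and clamp them in the rack

ROBOT

A 6-joint arm with a two-finger parallel gripper is mounted at the origin on the work surface. World frame = base frame: x ahead of the robot, y to its left, z up, the work surface at z = 0. Lengths are in m, angles in rad, forces in N, time in s.
With the tool pointing down it reaches from about 0.275 to 0.875 m from the base axis. Payload 12.5 kg.
Tool frame: the origin (TCP) lies midway between the tips of the shut fingers; the grasp point (between the pads) lies 19 mm behind it; z points along the fingers, y is the line along which they close (so a half turn about z gives the same grasp; the last joint's range is limited). The gripper opens to 85 mm and grips with 20 to 120 N. Pads are 22 mm wide; open, the fingers measure 114 mm over their backs; the gripper's body (76 mm by 85 mm) begins 54 mm behind the grasp point. The pads swing forward as they close: fully open they stand 13 mm farther back than shut.
Start: joints at [-1.191, 0.351, 1.652, -0, 1.139, -0.085], TCP at [0.247, -0.492, 0.231] pointing down, gripper open.
Joint ranges: [-2.75, 2.75], [-0.79, 2.1], [0.01, 2.65], [-1.57, 4.71], [0.07, 3.14], [-2.87, 2.87]. Speed limits (rad/s): [2.22, 2.22, 2.79, 3.14, 3.14, 3.14].

INTERFACE

Orientations are given as a rotation vector (axis times angle).
In Python, from bench import * gives the robot as it stands.
- The arm moves only by the tool apply_moves, never from a script. Its argument "commands" is a list of rows, each an object with "delta_pos": the shift along the tool's x, y, z in m, a list of three; "twist": the turn about the tool's z in degrees. A call has 1 to 20 rows; each row is the pose to reach, as a shift and turn from the pose commanded when the call began, along the tool's axes at that moment; what a row does not reach only later rows make up. A row lasts 1/8 s, in which the tool goes at most 62.5 mm and 10.7 degrees, less where a joint would pass 70% of its speed; a pose out of reach is approached as far as the arm can. A call with a gripper value outside its range is refused whole. "jaw" is the closure, from 0 (fully open) to 1 (shut), set as the call begins (left out, the last holds). The fingers move at their own pace and stop on an object; the grip force is fixed at half the most. Time passes only in rows, so rows that repeat a pose let the fingers close. It gives the time, the measured TCP pose, the force, the opening and the grip force at its end, in the units of the state.
- read_state(): the state, without advancing time (a new reading comes with each control period).
- capture(name): name is "scene" or "side" or "wrist"; returns a dict with "color" (384x512x3 uint8, red, green, blue), "depth" (384x512 float32, m along the optical axis (not along the pixel's ray), 0 where there is no reading), "intrinsics" (3x3 intrinsics, pixels), "k1" (the pictures are not rectified: a ray, as slopes to the right and down, at radius r is drawn at 1 + k1 r^2 times it, then the intrinsics apply), "R" (3x3) and "t" (3): a world point X has camera coordinates R X + t; the wrist camera has in their place "mount" (4x4, takes a point from camera to tool coordinates, whose origin is the TCP and whose axes are the flange's). Camera axes: x right, y down, z forward; pixel columns grow to the right and rows downward; lengths in m; the calibration is good to about 2 mm. A picture is of the moment at which its call begins: read the wrist's pose just before it.
- job_done(): hands the job in; it is judged then, once.
Trained networks look in the newest picture that a camera, given by its name, has taken for a name from the list of things; names that differ only in an ending like _2 or _b are one class to them, and where a whole thing is asked for, a point or a joint stands for the part that bears it (a point fixed in the world has none). Each returns a list of dicts, best first, with "score" (0 to 1); they miss things now and then, are a little off and sometimes report something else, mostly with a low value. They report only what shows in the picture. A call takes as long as a camera call.
- regions_of(camera, name): "pixels" (384x512 bool, what is visible of it) and "rect" ([left, top, right, bottom] in pixels, round what is visible of it).
The state is a dict: "time": time; "qpos": joint angles; "qd": joint speeds; "joint_efforts": joint torques, N m; "eef_pos": TCP position; "eef_rot": TCP orientation; "ft_force": force on the tool from outside, world axes, zero at the start; "torque": the same for the moment, N m; "gripper_width": finger opening in m; "gripper_force": force on a finger pad.
Only numpy, scipy, OpenCV 4.12 (cv2) and the standard library are available. Lean on these libraries where they do the work, as an engineer would, in place of code of your own. Each camera call takes 0.05 s, during which the arm holds its last target. There are 200 camera calls.

TASK

Put the wax tins away (two or three are out): raise the rack's hold-down board by its red grip, press every tin's lid fully home, and slide each tin upright into a bay of its own under the raised board, right back against the stop. When all of them are in, press the board down until it sits firmly on their lids. Leave the other things on the bench where they are.

Things in the scene. Friction and masses are not known exactly. Their poses are not given: they have to be found in the camera images.
- rack: Plywood rack fixed to the bench, no floor (tins stand on the bench), with three bays side by side open at its -x side. Origin on the bench; x points into the bays, z up. Each bay is 66 mm wide between dividers 10 mm thick, 30 mm high, from x = -35 mm to the back stop, face at x = +30 mm. Steel guide posts 12 mm thick, 110 mm high at x = +58, y = +-100 mm.
- bay0 (a point): Right-hand bay (rack y = -76 mm): point on the bench where the centre of a tin stands when pushed right back against the stop (rack x = +1 mm); 11 mm of the tin then sticks out in front of the hold-down board.
- bay1 (a point): The same point of the middle bay (rack y = 0).
- bay2 (a point): The same point of the left-hand bay (rack y = +76 mm).
- board (a joint): Height of the clear acrylic hold-down board over the bays, m: 0 = lowest, 0.020 = top stop; starts low, rests at 0.004 on closed tins. Friction holds it where it is left (about 12 N to lift, 5 N to push down); it stays level. Board 92 x 236 x 14 mm over rack x = -17 to +75 mm, y = -118 to +118 mm; its underside is 46 mm + joint value above the bench.
- grip (a point): Centre of the top face of the red grip bar on the board (rack x = +58, y = 0; 96 mm + the board's joint value above the bench). The bar is 16 mm thick (rack x), 80 mm long (rack y), 36 mm high.
- tin_a: Round wax tin with a green body, 58 mm diameter, about 0.2 to 0.45 kg (up to 7 N to slide it on the bench); may be absent. Origin at the centre of its underside, z up. 50 mm high overall with the lid home; the body's straight side is 36 mm high.
- tin_b: Round wax tin with a blue body, 58 mm diameter, about 0.2 to 0.45 kg (up to 7 N to slide it on the bench); may be absent. Origin at the centre of its underside, z up. 50 mm high overall with the lid home; the body's straight side is 36 mm high.
- tin_c: Round wax tin with an orange body, 58 mm diameter, about 0.2 to 0.45 kg (up to 7 N to slide it on the bench); may be absent. Origin at the centre of its underside, z up. 50 mm high overall with the lid home; the body's straight side is 36 mm high.
- tin_d: Round wax tin with a white body, 58 mm diameter, about 0.2 to 0.45 kg (up to 7 N to slide it on the bench); may be absent. Origin at the centre of its underside, z up. 50 mm high overall with the lid home; the body's straight side is 36 mm high.
- lid_a (a joint): How far the dark, green-topped press-on lid (58 mm diameter, captive, it cannot come off) of tin_a stands proud, m: 0 = fully home against its stop (top 50 mm above the tin's underside), 0.008 = highest; a yellow neck shows below a proud lid. It is a tight fit that takes 5 to 8 N to push and stays where it is left.
- lid_b (a joint): How far the dark, blue-topped press-on lid (58 mm diameter, captive, it cannot come off) of tin_b stands proud, m: 0 = fully home against its stop (top 50 mm above the tin's underside), 0.008 = highest; a yellow neck shows below a proud lid. It is a tight fit that takes 5 to 8 N to push and stays where it is left.
- lid_c (a joint): How far the dark, orange-topped press-on lid (58 mm diameter, captive, it cannot come off) of tin_c stands proud, m: 0 = fully home against its stop (top 50 mm above the tin's underside), 0.008 = highest; a yellow neck shows below a proud lid. It is a tight fit that takes 5 to 8 N to push and stays where it is left.
- lid_d (a joint): How far the dark, white-topped press-on lid (58 mm diameter, captive, it cannot come off) of tin_d stands proud, m: 0 = fully home against its stop (top 50 mm above the tin's underside), 0.008 = highest; a yellow neck shows below a proud lid. It is a tight fit that takes 5 to 8 N to push and stays where it is left.
- mallet: Bystander, to be left alone: turned wooden mallet standing on its head, 72 mm diameter, 215 mm high. Origin at its underside.
- gouge: Bystander, to be left alone: turning gouge lying on the bench, about 420 mm long, along its x. Origin at its underside.
- glue: Bystander, to be left alone: yellow glue bottle, 56 mm diameter, 150 mm high. Origin at its underside.
- bowl: Bystander, to be left alone: small turned wooden bowl, 110 mm diameter, 45 mm high. Origin at its underside.
- jar: Bystander, to be left alone: amber jar, 72 mm diameter, 85 mm high. Origin at its underside.
- cork_block: Bystander, to be left alone: cork sanding block 45 x 75 x 30 mm. Origin at its underside.
- brush: Bystander, to be left alone: brush lying on the bench. Origin at its underside.
- gauge: Bystander, to be left alone: steel sliding gauge 150 mm long, lying flat. Origin at its underside.

How it is judged:
On the way, in this order (a step that is already met when the one before it is completed fails the run):
1. the hold-down board is raised (at least 10 mm) and every tin's lid is home (within 2 mm) (value of joint board above 0.01 m and value of joint each of lid_a, lid_b, lid_c, lid_d below 0.002 m), for 0.2 s.
2. with the board still raised, every tin stands in a bay, back against the stop (within 8 mm) (value of joint board above 0.008 m and x of tin_a in the frame of rack between -0.007 and 0.008 m and y of tin_a in the frame of rack between -0.085 and 0.085 m and height (world z) of each of tin_a, tin_b, tin_c, tin_d below 0.006 m and angle between each of tin_a, tin_b, tin_c, tin_d's own z axis and vertical below 0.1 rad and x of tin_b in the frame of rack between -0.007 and 0.008 m and y of tin_b in the frame of rack between -0.085 and 0.085 m and x of tin_c in the frame of rack between -0.007 and 0.008 m and y of tin_c in the frame of rack between -0.085 and 0.085 m and x of tin_d in the frame of rack between -0.007 and 0.008 m and y of tin_d in the frame of rack between -0.085 and 0.085 m), for 0.2 s.
At the end, for the whole second after the job is handed in: Every tin present stands upright and at rest in a bay, within 8 mm of touching the back stop, its lid home within 2 mm, and the hold-down board is down on the lids (joint below 0.0062) (value of joint board below 0.0062 m and value of joint each of lid_a, lid_b, lid_c, lid_d below 0.002 m and x of tin_a in the frame of rack between -0.007 and 0.008 m and y of tin_a in the frame of rack between -0.085 and 0.085 m and height (world z) of each of tin_a, tin_b, tin_c, tin_d below 0.006 m and angle between each of tin_a, tin_b, tin_c, tin_d's own z axis and vertical below 0.1 rad and x of tin_b in the frame of rack between -0.007 and 0.008 m and y of tin_b in the frame of rack between -0.085 and 0.085 m and x of tin_c in the frame of rack between -0.007 and 0.008 m and y of tin_c in the frame of rack between -0.085 and 0.085 m and x of tin_d in the frame of rack between -0.007 and 0.008 m and y of tin_d in the frame of rack between -0.085 and 0.085 m and linear speed of each of tin_a, tin_b, tin_c, tin_d below 0.02 m/s).
It fails at once if one of the bystanders (mallet, gouge, glue, bowl, jar, cork block, brush, gauge) is moved more than 40 mm (distance of any of mallet, gouge, glue, bowl, jar, cork_block, brush, gauge from where it was at the start of the episode above 0.04 m).
Of tin_a, tin_b, tin_c, tin_d only 2 to 3 are there at a start; the rules pass over those that are not, and their reading is None.
At some moment in a run one of tin_a, tin_b, tin_c, tin_d may be knocked a few centimetres aside while the robot is not near it.
Once in a run the grip may slacken for a moment while it holds something.
It also fails if it takes over 210 s, if anything falls off the work surface, if the arm or the gripper's body presses on something with over 40 N, if the wrist force passes 120 N, or if a joint passes its speed limit or range.

## Working session

There is one attempt and no reset: what is moved stays moved. The work goes in short steps, Python scripts to look and compute and a tool call to move; the robot and the scene stay as the last step left them, time stands still between calls to the robot, and variables do not carry over. Pictures are saved under pics/ and viewed, at most 14 in all, crops included, and the job is handed in when it is done.

Besides the shell and the picture viewer there is one more tool, called after "Call:" as name([rows], argument=value, ...), one row to a line, values as JSON. apply_moves: Moves the arm, as the interface text tells. Its arguments: {"type":"object","properties":{"commands":{"type":"array","items":{"type":"object","properties":{"delta_pos":{"type":"array","items":{"type":"number"}},"twist":{"type":"number"}}}},"jaw":{"type":"number"}},"required":["commands"]}

```bash
mkdir -p pics; ls
cat > h.py <<'E'
from bench import *
import numpy as np, cv2
from scipy.spatial.transform import Rotation as Ro
def cap(n):
    s=read_state(); c=capture(n)
    if n=="wrist":
        T=np.eye(4);T[:3,:3]=Ro.from_rotvec(s["eef_rot"]).as_matrix();T[:3,3]=s["eef_pos"]
        M=T@np.array(c["mount"])
    else:
        M=np.eye(4);R=np.array(c["R"]);M[:3,:3]=R.T;M[:3,3]=-R.T@np.array(c["t"])
    c["M"]=M;return c
def rays(c,uv):
    uv=np.asarray(uv,float).reshape(-1,1,2)
    return cv2.undistortPoints(uv,np.array(c["intrinsics"]),np.array([c["k1"],0,0,0.]))[:,0]
def cloud(c,mask):
    v,u=np.nonzero(mask&(c["depth"]>0)); d=c["depth"][v,u]
    r=rays(c,np.c_[u,v]); P=np.c_[r*d[:,None],d]
    return P@c["M"][:3,:3].T+c["M"][:3,3]
def save(c,n,k=1.5):
    cv2.imwrite("pics/"+n,cv2.resize(c["color"][:,:,::-1],None,fx=k,fy=k,interpolation=cv2.INTER_CUBIC))
E
python3 - <<'E'
from h import *
s=read_state();print(s["eef_pos"],s["eef_rot"],s["time"])
for n in ("scene","side"):
    c=cap(n);save(c,n+"0.png");print(n,c["M"][:3,3].round(3),c["M"][:3,2].round(2))
    for o in "rack board grip tin_a tin_b tin_c tin_d mallet gouge glue bowl jar cork_block brush gauge".split():
        for r in regions_of(n,o)[:4 if o=="tin_a" else 1]:
            if r["score"]<.3: continue
            P=cloud(c,r["pixels"])
            print(o,round(r["score"],2),np.round(r["rect"]),len(P),*( [np.median(P,0).round(3),np.percentile(P,3,0).round(3),np.percentile(P,97,0).round(3)] if len(P) else []))
E
```

```text
pics
[ 0.24642079 -0.49132568  0.23076965] [-3.05600885e+00 -7.23306230e-01  3.26265919e-04] 0.0
scene [ 1.468 -0.523  0.912] [-0.68  0.38 -0.63]
board 0.85 [227. 191. 312. 232.] 1838 [ 0.652 -0.051  0.061] [ 0.586 -0.151  0.052] [0.688 0.066 0.097]
grip 0.92 [224. 193. 312. 230.] 1905 [ 0.652 -0.048  0.061] [ 0.583 -0.15   0.05 ] [0.689 0.069 0.097]
tin_a 0.89 [149. 186. 172. 216.] 458 [ 0.45  -0.307  0.049] [ 0.409 -0.332  0.005] [ 0.461 -0.281  0.06 ]
tin_a 0.56 [311. 142. 327. 166.] 338 [0.446 0.259 0.042] [0.409 0.24  0.003] [0.46  0.29  0.059]
tin_a 0.46 [183. 232. 211. 284.] 941 [ 0.744 -0.304  0.081] [ 0.72  -0.326  0.006] [ 0.755 -0.276  0.151]
tin_a 0.33 [342. 129. 426. 196.] 613 [0.508 0.468 0.021] [0.337 0.46  0.001] [0.73  0.486 0.031]
tin_b 0.89 [149. 186. 172. 216.] 458 [ 0.45  -0.307  0.049] [ 0.409 -0.332  0.005] [ 0.461 -0.281  0.06 ]
tin_c 0.89 [149. 186. 172. 216.] 458 [ 0.45  -0.307  0.049] [ 0.409 -0.332  0.005] [ 0.461 -0.281  0.06 ]
tin_d 0.89 [149. 186. 172. 216.] 458 [ 0.45  -0.307  0.049] [ 0.409 -0.332  0.005] [ 0.461 -0.281  0.06 ]
mallet 0.82 [358. 157. 
[... 1551 characters left out ...]
 [114. 252. 196. 331.] 737 [0.468 0.477 0.023] [0.328 0.464 0.013] [0.714 0.488 0.03 ]
glue 0.61 [264. 125. 276. 160.] 362 [ 0.712 -0.286  0.075] [ 0.696 -0.311  0.01 ] [ 0.742 -0.27   0.15 ]
bowl 0.82 [186. 171. 215. 198.] 488 [0.794 0.033 0.026] [ 0.727 -0.004  0.001] [0.826 0.092 0.047]
jar 0.6 [230. 149. 245. 174.] 388 [ 0.754 -0.132  0.059] [ 0.735 -0.171  0.006] [ 0.794 -0.112  0.088]
cork_block 0.62 [257. 250. 276. 273.] 318 [0.338 0.146 0.028] [0.314 0.105 0.003] [0.366 0.175 0.034]
brush 0.53 [311. 142. 324. 152.] 51 [ 0.608 -0.463  0.017] [ 0.591 -0.488  0.003] [ 0.627 -0.451  0.024]
gauge 0.72 [186. 171. 217. 195.] 490 [0.798 0.03  0.025] [ 0.73  -0.008 -0.001] [0.872 0.092 0.047]
```

View pics/scene0.png

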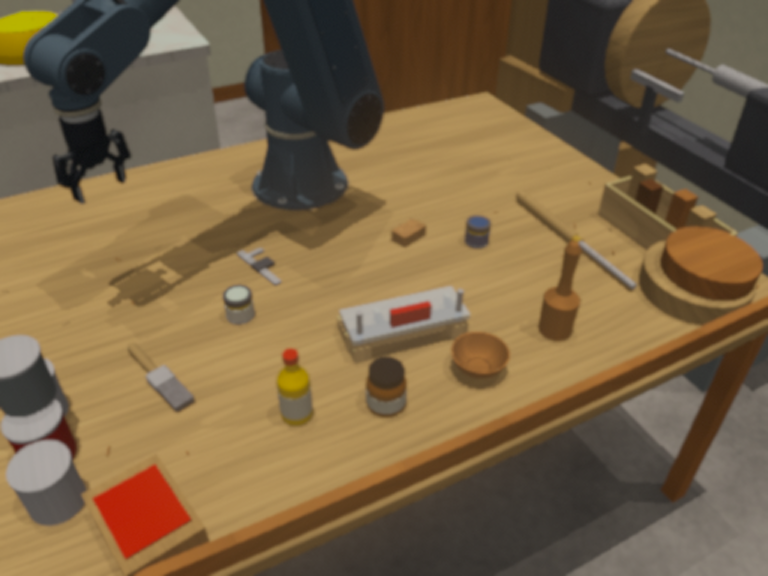

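View pics/side0.png

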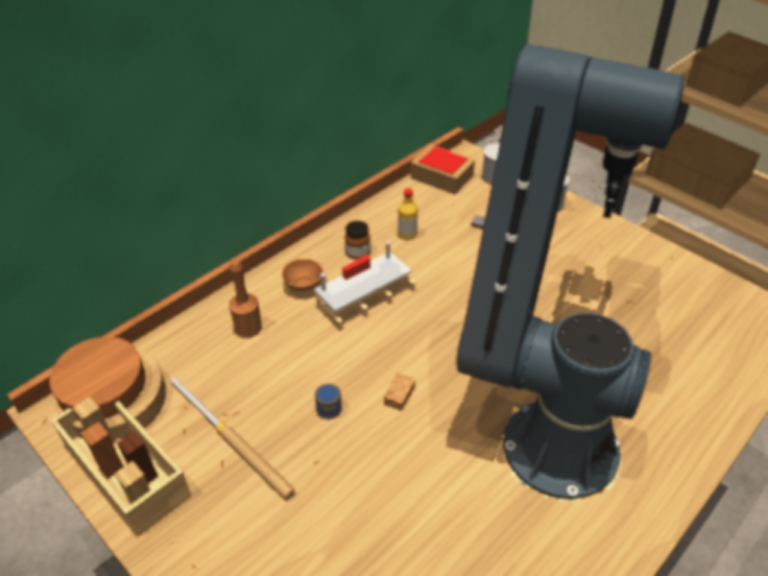

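Scene: a white tin at (238,303) and a blue tin at (478,231), both with lids proud; the rack sits at (403,322) with its open side towards the robot. The side view agrees, with the blue tin at (328,400). Next I'll fit the poses.

```bash
cat >> h.py <<'E'
def circ(P,r=.029):
    from scipy.optimize import least_squares
    f=lambda p:np.hypot(P[:,0]-p[0],P[:,1]-p[1])-r
    return least_squares(f,P[:,:2].mean(0),loss="soft_l1",f_scale=.002).x
E
python3 - <<'E'
from h import *
B=[]
for n in ("scene","side"):
    c=cap(n)
    for r in regions_of(n,"tin_a"):
        if r["score"]<.5: continue
        P=cloud(c,r["pixels"]);top=P[:,2].max()
        T=P[P[:,2]>np.percentile(P[:,2],98)-.005]
        S=P[(P[:,2]>.006)&(P[:,2]<.034)]
        print(n,"tin top",np.percentile(P[:,2],95).round(4),"rect ctr",((T.min(0)+T.max(0))/2).round(3),"side circ",circ(S).round(4))
    P=cloud(c,np.ones((384,512),bool)); A=c["color"].reshape(-1,3)
    P=P[(abs(P[:,0]-.63)<.12)&(abs(P[:,1]+.04)<.16)]
    b=P[(P[:,2]>.054)&(P[:,2]<.066)]; B.append(b)
    print(n,"board",cv2.minAreaRect(b[:,:2].astype(np.float32)),np.median(b[:,2]))
    hsv=cv2.cvtColor(c["color"],cv2.COLOR_RGB2HSV); m=((hsv[...,0]<8)|(hsv[...,0]>172))&(hsv[...,1]>170)&(hsv[...,2]>80)
    g=cloud(c,m); g=g[(abs(g[:,0]-.65)<.08)&(abs(g[:,1]+.04)<.1)]; g=g[g[:,2]>.09]
    print("grip top",len(g),cv2.minAreaRect(g[:,:2].astype(np.float32)),np.median(g[:,2]))
    q=P[P[:,2]>.104]; print("posts",q.round(3)[::max(1,len(q)//10)])
b=np.vstack(B);print(cv2.minAreaRect(b[:,:2].astype(np.float32)))
E
```

```text
scene tin top 0.0599 rect ctr [ 0.433 -0.306  0.059] side circ [ 0.4311 -0.3045]
scene tin top 0.0584 rect ctr [0.431 0.267 0.058] side circ [0.4296 0.2697]
scene board ((0.6750458478927612, -0.04361477494239807), (0.24084070324897766, 0.18176352977752686), 82.39412689208984) 0.060757216759185884
grip top 101 ((0.6630357503890991, -0.04249602183699608), (0.0730472132563591, 0.015961825847625732), 80.99795532226562) 0.09584024291660587
posts [[ 0.672  0.06   0.112]
 [ 0.676  0.061  0.111]
 [ 0.675  0.054  0.109]
 [ 0.677  0.064  0.107]
 [ 0.679  0.059  0.107]
 [ 0.639 -0.138  0.109]
 [ 0.643 -0.143  0.111]
 [ 0.648 -0.137  0.112]
 [ 0.65  -0.14   0.111]
 [ 0.652 -0.144  0.11 ]
 [ 0.65  -0.143  0.105]]
side tin top 0.0882 rect ctr [ 0.768 -0.147  0.088] side circ [ 0.7652 -0.1442]
side tin top 0.0586 rect ctr [0.428 0.274 0.058] side circ [0.4311 0.271 ]
side board ((0.6710482239723206, -0.039893075823783875), (0.24213175475597382, 0.18757015466690063), 82.65895080566406) 0.0599682715887534
grip top 65 ((0.6579518914222717, -0.03620664030313492), (0.07298467308282852, 0.023618241772055626), 76.88690185546875) 0.09584586471919665
posts [[ 0.647 -0.137  0.111]
 [ 0.645 -0.14   0.111]
 [ 0.644 -0.145  0.108]
 [ 0.642 -0.132  0.112]
 [ 0.64  -0.136  0.111]
 [ 0.641 -0.142  0.107]
 [ 0.643 -0.133  0.106]
 [ 0.641 -0.137  0.105]
 [ 0.651 -0.071  0.105]
 [ 0.68   0.059  0.11 ]
 [ 0.676  0.058  0.112]
 [ 0.675  0.054  0.11 ]
 [ 0.678  0.062  0.108]
 [ 0.679  0.056  0.104]
 [ 0.666  0.062  0.115]
 [ 0.675  0.064  0.107]
 [ 0.669  0.065  0.111]
 [ 0.671  0.059  0.106]]
((0.6713452935218811, -0.04142040014266968), (0.24508538842201233, 0.1885497272014618), 82.65895080566406)
```

Call:
apply_moves([
  {"delta_pos":[0.06,-0.02,0.02],"twist":8},
  {"delta_pos":[0.11,-0.04,0.04],"twist":16},
  {"delta_pos":[0.16,-0.06,0.07],"twist":24},
  {"delta_pos":[0.21,-0.07,0.1],"twist":31},
  {"delta_pos":[0.24,-0.08,0.13],"twist":35},
  {"delta_pos":[0.25,-0.083,0.15],"twist":35.2},
  {"delta_pos":[0.25,-0.083,0.15],"twist":35.2},
  {"delta_pos":[0.25,-0.083,0.15],"twist":35.2},
], jaw=1)

```text
time: 2.8
eef_pos: [0.4328, -0.306, 0.0821]
eef_rot: [3.132, -0.235, 0.001]
ft_force: [-1.0, 1.1, 0.1]
gripper_width: 0.0003
gripper_force: 0.0
```

Call:
apply_moves([
  {"delta_pos":[0,0,0.012],"twist":0},
  {"delta_pos":[0,0,0.022],"twist":0},
  {"delta_pos":[0,0,0.026],"twist":0},
  {"delta_pos":[0,0,0.029],"twist":0},
  {"delta_pos":[0,0,0.031],"twist":0},
  {"delta_pos":[0,0,0.032],"twist":0},
  {"delta_pos":[0,0,0.032],"twist":0},
])

```text
time: 3.68
eef_pos: [0.4326, -0.3056, 0.05]
eef_rot: [3.133, -0.235, -0.0]
ft_force: [-5.2, 2.2, 13.0]
gripper_width: -0.0001
gripper_force: 6.5
```

Call:
apply_moves([
  {"delta_pos":[0,0,0.0015],"twist":0},
  {"delta_pos":[0,0,0.0015],"twist":0},
])

```text
time: 3.92
eef_pos: [0.4329, -0.3058, 0.0497]
eef_rot: [3.132, -0.234, 0.0]
ft_force: [-10.0, 5.4, 30.5]
gripper_width: 0.0003
gripper_force: 15.3
```

Call:
apply_moves([
  {"delta_pos":[0,0,-0.03],"twist":0},
  {"delta_pos":[0,0,-0.06],"twist":0},
  {"delta_pos":[0,0,-0.1],"twist":0},
  {"delta_pos":[0,0,-0.1],"twist":0},
])

```text
time: 4.42
eef_pos: [0.4339, -0.3064, 0.1502]
eef_rot: [3.13, -0.235, 0.006]
ft_force: [0.6, -0.4, 0.5]
gripper_width: -0.0001
gripper_force: 0.0
```

Call:
apply_moves([
  {"delta_pos":[-0.008,-0.05,0],"twist":0},
  {"delta_pos":[-0.016,-0.1,0],"twist":0},
  {"delta_pos":[-0.024,-0.15,0],"twist":0},
  {"delta_pos":[-0.031,-0.2,0],"twist":0},
  {"delta_pos":[-0.039,-0.25,0],"twist":0},
  {"delta_pos":[-0.047,-0.3,0],"twist":0},
  {"delta_pos":[-0.055,-0.35,0],"twist":0},
  {"delta_pos":[-0.063,-0.4,0],"twist":0},
  {"delta_pos":[-0.07,-0.45,0],"twist":0},
  {"delta_pos":[-0.078,-0.5,0],"twist":0},
  {"delta_pos":[-0.085,-0.54,0.02],"twist":0},
  {"delta_pos":[-0.089,-0.569,0.04],"twist":0},
  {"delta_pos":[-0.089,-0.569,0.068],"twist":0},
  {"delta_pos":[-0.089,-0.569,0.068],"twist":0},
  {"delta_pos":[-0.089,-0.569,0.068],"twist":0},
])

```text
time: 6.3
eef_pos: [0.4298, 0.2703, 0.0801]
eef_rot: [3.133, -0.235, -0.0]
ft_force: [-0.4, 0.3, -0.2]
gripper_width: -0.0
gripper_force: 0.0
```

```bash
cat >> h.py <<'E'
def tins(n):
    c=cap(n)
    for r in regions_of(n,"tin_a"):
        if r["score"]<.4: continue
        P=cloud(c,r["pixels"]); S=P[(P[:,2]>.006)&(P[:,2]<.034)]
        if len(S)>20: print(n,round(r["score"],2),"top",np.percentile(P[:,2],95).round(4),"ctr",circ(S).round(4),"lat",np.ptp(S[:,1]).round(3))
    return c
E
python3 - <<'E'
from h import *
tins("scene");tins("side");print(read_state()["eef_pos"])
E
```

```text
scene 0.68 top 0.0589 ctr [0.429  0.2703] lat 0.05
scene 0.55 top 0.0529 ctr [ 0.4305 -0.3043] lat 0.058
side 0.73 top 0.0588 ctr [0.4316 0.2705] lat 0.05
[0.43004542 0.27050834 0.0806218 ]
```

Blue is still in place, so I'll press its lid.

Call:
apply_moves([
  {"delta_pos":[0,0,0.012],"twist":0},
  {"delta_pos":[0,0,0.021],"twist":0},
  {"delta_pos":[0,0,0.024],"twist":0},
  {"delta_pos":[0,0,0.027],"twist":0},
  {"delta_pos":[0,0,0.029],"twist":0},
  {"delta_pos":[0,0,0.031],"twist":0},
  {"delta_pos":[0,0,0.032],"twist":0},
  {"delta_pos":[0,0,0.032],"twist":0},
])

```text
time: 7.5
eef_pos: [0.4295, 0.2705, 0.0497]
eef_rot: [3.133, -0.234, -0.0]
ft_force: [-11.1, -6.2, 35.7]
gripper_width: 0.0003
gripper_force: 17.9
```

Call:
apply_moves([
  {"delta_pos":[0,0,-0.05],"twist":0},
  {"delta_pos":[0,0,-0.11],"twist":0},
  {"delta_pos":[0.025,0.025,-0.11],"twist":-9},
  {"delta_pos":[0.06,0.06,-0.11],"twist":-19},
  {"delta_pos":[0.1,0.1,-0.11],"twist":-29},
  {"delta_pos":[0.14,0.14,-0.11],"twist":-39},
  {"delta_pos":[0.18,0.18,-0.11],"twist":-49},
  {"delta_pos":[0.21,0.21,-0.11],"twist":-59},
  {"delta_pos":[0.24,0.24,-0.11],"twist":-69},
  {"delta_pos":[0.265,0.262,-0.11],"twist":-79},
  {"delta_pos":[0.2745,0.272,-0.11],"twist":-88},
  {"delta_pos":[0.2745,0.272,-0.11],"twist":-90},
  {"delta_pos":[0.2745,0.272,-0.11],"twist":-90},
], jaw=0)

```text
time: 9.12
eef_pos: [0.6601, -0.0387, 0.1575]
eef_rot: [-2.383, -2.046, 0.001]
ft_force: [-0.0, -0.3, -0.1]
gripper_width: 0.0854
gripper_force: 0.0
```

Run:
```python
from h import *
c=cap("wrist");save(c,"w1.png")
s=read_state();print(s["eef_pos"],s["eef_rot"],s["gripper_width"])
hsv=cv2.cvtColor(c["color"],cv2.COLOR_RGB2HSV); m=((hsv[...,0]<8)|(hsv[...,0]>172))&(hsv[...,1]>170)&(hsv[...,2]>80)
g=cloud(c,m);g=g[g[:,2]>.09]
print(len(g),cv2.minAreaRect(g[:,:2].astype(np.float32)) if len(g) else 0,np.median(g[:,2]))
```

```text
[ 0.66011701 -0.03858793  0.15768254] [-2.38292805e+00 -2.04665135e+00  3.18127802e-04] 0.0850629444604991
1373 ((0.662522554397583, -0.03249075636267662), (0.06794137507677078, 0.013040437363088131), 80.99834442138672) 0.09564090048771359
```

View pics/w1.png

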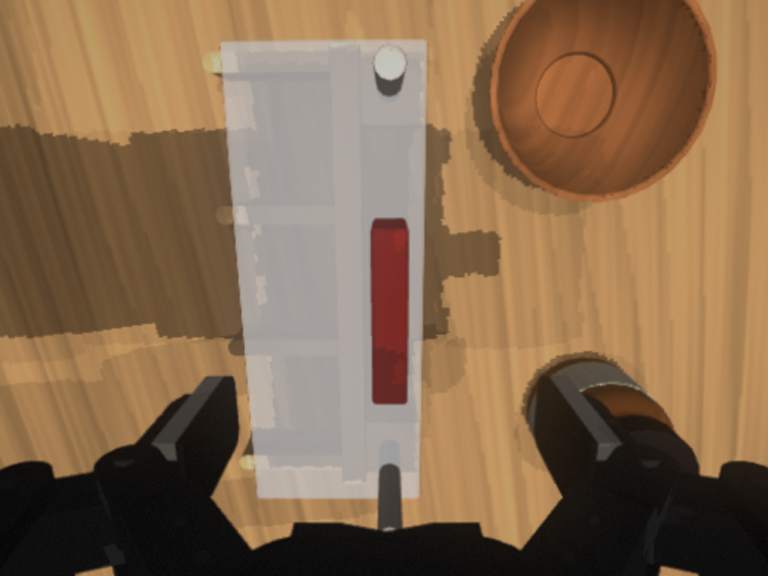

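The red bar at (390,310) is centred between the fingers, so I'll go down and grip it.

Call:
apply_moves([
  {"delta_pos":[0,0,0.04],"twist":0},
  {"delta_pos":[0,0,0.07],"twist":0},
  {"delta_pos":[0,0,0.088],"twist":0},
  {"delta_pos":[0,0,0.088],"twist":0},
])

```text
time: 9.68
eef_pos: [0.66, -0.0389, 0.069]
eef_rot: [-2.381, -2.048, 0.002]
ft_force: [-0.2, 0.4, 0.3]
gripper_width: 0.0854
gripper_force: 0.0
```

Call:
apply_moves([
  {"delta_pos":[0,0,0]},
  {"delta_pos":[0,0,0]},
  {"delta_pos":[0,0,0]},
  {"delta_pos":[0,0,0]},
  {"delta_pos":[0,0,0]},
  {"delta_pos":[0,0,0]},
  {"delta_pos":[0,0,0]},
  {"delta_pos":[0,0,0]},
], jaw=1)

```text
invalid input at $.commands[0]: expected keys delta_pos, twist
```

Call:
apply_moves([
  {"delta_pos":[0,0,0],"twist":0},
  {"delta_pos":[0,0,0],"twist":0},
  {"delta_pos":[0,0,0],"twist":0},
  {"delta_pos":[0,0,0],"twist":0},
  {"delta_pos":[0,0,0],"twist":0},
  {"delta_pos":[0,0,0],"twist":0},
  {"delta_pos":[0,0,0],"twist":0},
  {"delta_pos":[0,0,0],"twist":0},
], jaw=1)

```text
time: 10.68
eef_pos: [0.6613, -0.0394, 0.0704]
eef_rot: [2.38, 2.048, 0.002]
ft_force: [5.0, -0.3, 3.1]
gripper_width: 0.0147
gripper_force: 63.1
```

Call:
apply_moves([
  {"delta_pos":[0,0,-0.003],"twist":0},
  {"delta_pos":[0,0,-0.006],"twist":0},
  {"delta_pos":[0,0,-0.009],"twist":0},
  {"delta_pos":[0,0,-0.012],"twist":0},
  {"delta_pos":[0,0,-0.015],"twist":0},
  {"delta_pos":[0,0,-0.018],"twist":0},
  {"delta_pos":[0,0,-0.02],"twist":0},
  {"delta_pos":[0,0,-0.021],"twist":0},
  {"delta_pos":[0,0,-0.021],"twist":0},
])

```text
time: 11.8
eef_pos: [0.6612, -0.0395, 0.09]
eef_rot: [2.38, 2.048, 0.002]
ft_force: [11.2, -0.7, -10.4]
gripper_width: 0.0149
gripper_force: 61.2
```

Call:
apply_moves([
  {"delta_pos":[0,0,0],"twist":0},
  {"delta_pos":[0,0,0],"twist":0},
  {"delta_pos":[0,0,0],"twist":0},
  {"delta_pos":[0,0,0],"twist":0},
  {"delta_pos":[0,0,0],"twist":0},
  {"delta_pos":[0,0,-0.04],"twist":0},
  {"delta_pos":[0,0,-0.08],"twist":0},
  {"delta_pos":[0,0,-0.11],"twist":0},
  {"delta_pos":[0,0,-0.11],"twist":0},
], jaw=0)

```text
time: 12.92
eef_pos: [0.6615, -0.0394, 0.2034]
eef_rot: [2.379, 2.047, 0.005]
ft_force: [0.1, 0.4, -0.5]
gripper_width: 0.0852
gripper_force: 0.0
```

Run:
```python
from h import *
s=read_state();print(s["eef_pos"],s["eef_rot"],s["gripper_width"])
tins("scene");tins("side");c=cap("wrist")
hsv=cv2.cvtColor(c["color"],cv2.COLOR_RGB2HSV); m=((hsv[...,0]<8)|(hsv[...,0]>172))&(hsv[...,1]>170)&(hsv[...,2]>80)
g=cloud(c,m);print("griptop",np.percentile(g[:,2],[50,90]))
t=g[g[:,2]>np.percentile(g[:,2],90)-.006];print(cv2.minAreaRect(t[:,:2].astype(np.float32)))
P=cloud(c,np.ones((384,512),bool))
b=P[(P[:,2]>.072)&(P[:,2]<.088)&(np.hypot(P[:,0]-.64,P[:,1]+.035)<.2)];print("board",np.median(b[:,2]))
q=P[(P[:,2]>.1)&(np.hypot(P[:,0]-.675,P[:,1]-.06)<.02)];print("post+",np.median(q,0),np.ptp(q,0))
```

```text
[ 0.66152536 -0.03943092  0.20344145] [2.37869815 2.04711418 0.0046625 ] 0.08516146229148516
scene 0.93 top 0.0529 ctr [ 0.4306 -0.3044] lat 0.057
scene 0.87 top 0.053 ctr [0.4305 0.27  ] lat 0.049
scene 0.53 top 0.1116 ctr [ 0.6581 -0.0531] lat 0.233
side 0.67 top 0.0526 ctr [0.4317 0.271 ] lat 0.038
griptop [0.11525367 0.11599414]
((0.6639222502708435, -0.03048468381166458), (0.06281162053346634, 0.010408611968159676), 80.45890808105469)
board 0.07926056976249504
post+ [0.67610132 0.06074306 0.10935898] [0.01165729 0.01209383 0.01117171]
```

Call:
apply_moves([
  {"delta_pos":[-0.03,-0.02,0],"twist":9},
  {"delta_pos":[-0.06,-0.04,0],"twist":18},
  {"delta_pos":[-0.09,-0.06,0],"twist":27},
  {"delta_pos":[-0.12,-0.08,0],"twist":36},
  {"delta_pos":[-0.15,-0.1,0],"twist":45},
  {"delta_pos":[-0.18,-0.12,0],"twist":54},
  {"delta_pos":[-0.21,-0.14,0],"twist":63},
  {"delta_pos":[-0.24,-0.16,0],"twist":72},
  {"delta_pos":[-0.27,-0.175,0.03],"twist":81},
  {"delta_pos":[-0.2964,-0.1878,0.06],"twist":90},
  {"delta_pos":[-0.2964,-0.1878,0.1],"twist":90},
  {"delta_pos":[-0.2964,-0.1878,0.1],"twist":90},
  {"delta_pos":[-0.2964,-0.1878,0.1],"twist":90},
])

```text
time: 14.8
eef_pos: [0.4312, -0.3045, 0.1017]
eef_rot: [3.132, -0.234, 0.001]
ft_force: [0.1, -1.2, 1.0]
gripper_width: 0.0854
gripper_force: 0.0
```

Run:
```python
from h import *
s=read_state();print(s["eef_pos"],s["eef_rot"],s["qpos"])
tins("scene");c=cap("wrist");save(c,"w2.png",1.2)
```

```text
[ 0.43117817 -0.30454336  0.10174061] [ 3.13246506e+00 -2.33691732e-01  9.45732816e-04] [-7.03153227e-01  4.85451462e-01  1.81793906e+00  1.67081331e-05
  8.37466658e-01  1.01656231e+00]
scene 0.94 top 0.0526 ctr [ 0.4306 -0.3045] lat 0.058
scene 0.7 top 0.0528 ctr [0.4298 0.2702] lat 0.051
```

View pics/w2.png

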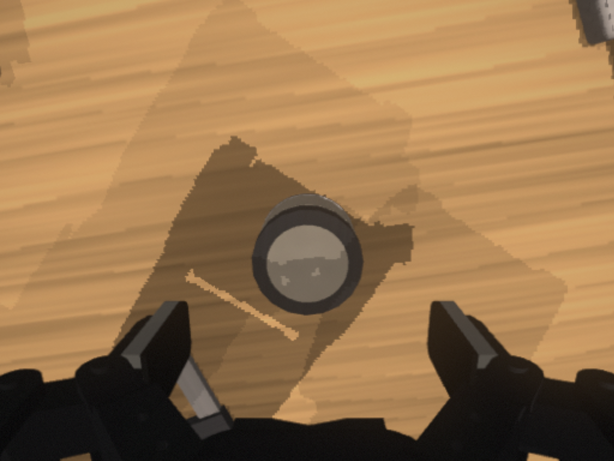

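The white tin is centred between the fingers (lid at (307,262)), so I'll descend and grasp it.

Call:
apply_moves([
  {"delta_pos":[0,0,0.04],"twist":0},
  {"delta_pos":[0,0,0.075],"twist":0},
  {"delta_pos":[0,0,0.09],"twist":0},
  {"delta_pos":[0,0,0.09],"twist":0},
])

```text
time: 15.45
eef_pos: [0.4308, -0.3044, 0.0109]
eef_rot: [-3.133, 0.234, 0.0]
ft_force: [0.5, -1.2, -0.4]
gripper_width: 0.0851
gripper_force: 0.0
```

Call:
apply_moves([
  {"delta_pos":[0,0,0],"twist":0},
  {"delta_pos":[0,0,0],"twist":0},
  {"delta_pos":[0,0,0],"twist":0},
  {"delta_pos":[0,0,0],"twist":0},
  {"delta_pos":[0,0,0],"twist":0},
  {"delta_pos":[0,0,0],"twist":0},
], jaw=1)

```text
time: 16.2
eef_pos: [0.4313, -0.305, 0.0124]
eef_rot: [3.131, -0.235, 0.003]
ft_force: [-0.8, 1.1, 8.4]
gripper_width: 0.0566
gripper_force: 61.7
```

Call:
apply_moves([
  {"delta_pos":[0,0,-0.01],"twist":0},
  {"delta_pos":[0.005,-0.02,-0.01],"twist":0},
  {"delta_pos":[0.01,-0.05,-0.01],"twist":0},
  {"delta_pos":[0.02,-0.08,-0.01],"twist":0},
  {"delta_pos":[0.025,-0.11,-0.01],"twist":0},
  {"delta_pos":[0.03,-0.14,-0.01],"twist":0},
  {"delta_pos":[0.035,-0.17,-0.01],"twist":0},
  {"delta_pos":[0.04,-0.2,-0.01],"twist":0},
  {"delta_pos":[0.045,-0.215,-0.01],"twist":0},
  {"delta_pos":[0.0487,-0.2217,-0.01],"twist":0},
  {"delta_pos":[0.0487,-0.2217,-0.01],"twist":0},
  {"delta_pos":[0.0487,-0.2217,-0.01],"twist":0},
])

```text
time: 17.7
eef_pos: [0.5116, -0.0932, 0.0208]
eef_rot: [3.133, -0.236, -0.0]
ft_force: [0.0, -0.1, -2.6]
gripper_width: 0.0566
gripper_force: 63.9
```

Run:
```python
from h import *
s=read_state();print(s["eef_pos"],s["gripper_width"])
tins("scene");c=cap("wrist");save(c,"w3.png",1.2)
```

```text
[ 0.51160418 -0.09315289  0.020779  ] 0.05656196184173584
scene 0.71 top 0.0527 ctr [0.4719 0.2417] lat 0.052
```

View pics/w3.png

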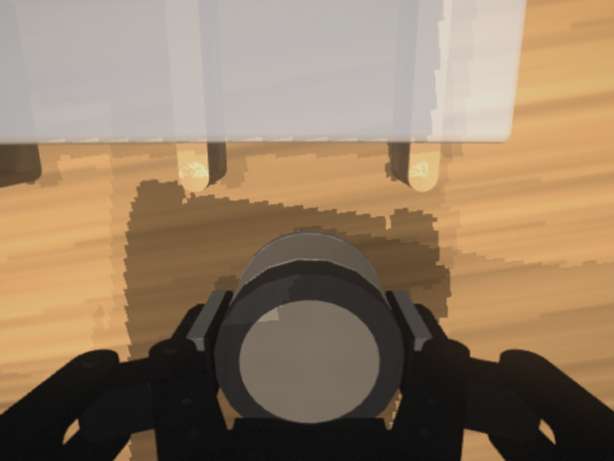

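The dividers are at px x=195 and 425 and the tin is at 309, so it is aligned with the bay. The blue tin has been knocked to (0.472, 0.242). I'll insert this tin partway, set it down, and release.

Call:
apply_moves([
  {"delta_pos":[0.012,0,0],"twist":0},
  {"delta_pos":[0.025,0,0],"twist":0},
  {"delta_pos":[0.025,0,0.005],"twist":0},
  {"delta_pos":[0.025,0,0.009],"twist":0},
  {"delta_pos":[0.025,0,0.01],"twist":0},
])

```text
time: 18.48
eef_pos: [0.5368, -0.0962, 0.0122]
eef_rot: [3.133, -0.235, 0.001]
ft_force: [-9.4, 3.1, 32.7]
gripper_width: 0.0564
gripper_force: 66.7
```

Call:
apply_moves([
  {"delta_pos":[0,0,0],"twist":0},
  {"delta_pos":[0,0,0],"twist":0},
  {"delta_pos":[0,0,0],"twist":0},
  {"delta_pos":[0,0,0],"twist":0},
  {"delta_pos":[-0.03,0,0],"twist":0},
  {"delta_pos":[-0.07,0,0],"twist":0},
  {"delta_pos":[-0.07,0,0],"twist":0},
], jaw=0)

```text
time: 19.35
eef_pos: [0.4649, -0.0852, 0.0106]
eef_rot: [-3.132, 0.235, 0.004]
ft_force: [1.1, -0.1, 0.3]
gripper_width: 0.0858
gripper_force: 0.0
```

Call:
apply_moves([
  {"delta_pos":[0,0,-0.004],"twist":0},
  {"delta_pos":[0,0,-0.004],"twist":0},
  {"delta_pos":[0,0,-0.004],"twist":0},
  {"delta_pos":[0,0,-0.004],"twist":0},
  {"delta_pos":[0.01,0,-0.004],"twist":0},
  {"delta_pos":[0.02,0,-0.004],"twist":0},
  {"delta_pos":[0.03,0,-0.004],"twist":0},
  {"delta_pos":[0.037,0,-0.004],"twist":0},
  {"delta_pos":[0.044,0,-0.004],"twist":0},
  {"delta_pos":[0.051,0,-0.004],"twist":0},
  {"delta_pos":[0.058,0,-0.004],"twist":0},
  {"delta_pos":[0.065,0,-0.004],"twist":0},
  {"delta_pos":[0.071,0,-0.004],"twist":0},
  {"delta_pos":[0.077,0,-0.004],"twist":0},
  {"delta_pos":[0.081,0,-0.004],"twist":0},
  {"delta_pos":[0.085,0,-0.004],"twist":0},
  {"delta_pos":[0.085,0,-0.004],"twist":0},
], jaw=1)

```text
time: 21.48
eef_pos: [0.5518, -0.0985, 0.0148]
eef_rot: [3.133, -0.235, 0.001]
ft_force: [-0.3, -0.7, 0.0]
gripper_width: -0.0001
gripper_force: 0.0
```

Call:
apply_moves([
  {"delta_pos":[0.002,0,0],"twist":0},
  {"delta_pos":[0.004,0,0],"twist":0},
  {"delta_pos":[0.004,0,0],"twist":0},
])

```text
time: 21.85
eef_pos: [0.5545, -0.0988, 0.0146]
eef_rot: [-3.133, 0.235, 0.004]
ft_force: [-4.6, -0.2, 3.9]
gripper_width: 0.0003
gripper_force: 2.8
```

Call:
apply_moves([
  {"delta_pos":[0.002,0,0],"twist":0},
  {"delta_pos":[0.003,0,0],"twist":0},
  {"delta_pos":[0.003,0,0],"twist":0},
])

```text
time: 22.22
eef_pos: [0.5546, -0.0987, 0.014]
eef_rot: [-3.132, 0.234, 0.014]
ft_force: [-18.8, 2.3, 10.9]
gripper_width: 0.0001
gripper_force: 9.6
```

Run:
```python
from h import *
s=read_state();print(s["eef_pos"],s["ft_force"])
tins("scene");tins("side");c=cap("wrist");save(c,"w4.png",1.2)
```

```text
[ 0.55456868 -0.09870993  0.01403031] [-18.78443547   2.309776    10.94082986]
scene 0.79 top 0.0528 ctr [0.4296 0.2703] lat 0.051
side 0.74 top 0.0523 ctr [0.4321 0.2707] lat 0.045
```

View pics/w4.png

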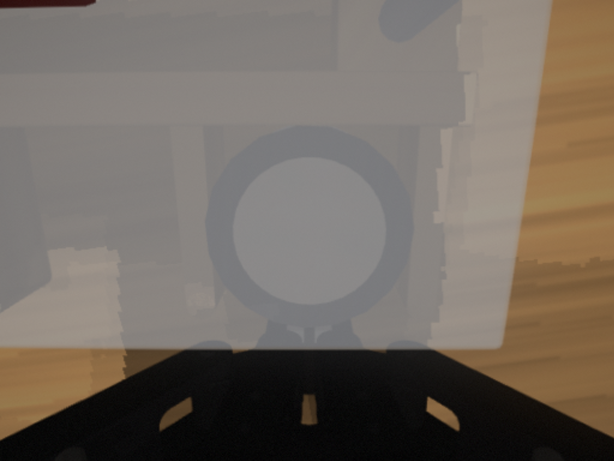

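The white tin is seated against the stop: its lid is at (309,230), touching the stop edge, and the push stalled at 19 N. Blue actually still stands at (0.430, 0.270). Moving there now.

Call:
apply_moves([
  {"delta_pos":[-0.03,0,0],"twist":0},
  {"delta_pos":[-0.07,0,0],"twist":0},
  {"delta_pos":[-0.08,0,-0.04],"twist":0},
  {"delta_pos":[-0.08,0,-0.09],"twist":0},
], jaw=0)

```text
time: 22.98
eef_pos: [0.4781, -0.0873, 0.1054]
eef_rot: [-3.132, 0.235, 0.003]
ft_force: [0.5, -0.4, 0.1]
gripper_width: 0.0727
gripper_force: 0.0
```

Call:
apply_moves([
  {"delta_pos":[-0.015,-0.04,0],"twist":0},
  {"delta_pos":[-0.03,-0.09,0],"twist":0},
  {"delta_pos":[-0.045,-0.14,0],"twist":0},
  {"delta_pos":[-0.06,-0.19,0],"twist":0},
  {"delta_pos":[-0.075,-0.24,0],"twist":0},
  {"delta_pos":[-0.085,-0.29,0],"twist":0},
  {"delta_pos":[-0.095,-0.33,0],"twist":0},
  {"delta_pos":[-0.101,-0.3464,0],"twist":0},
  {"delta_pos":[-0.101,-0.3464,0],"twist":0},
  {"delta_pos":[-0.101,-0.3464,0],"twist":0},
])

```text
time: 24.22
eef_pos: [0.4311, 0.269, 0.1047]
eef_rot: [3.132, -0.236, -0.0]
ft_force: [-0.0, 0.2, -0.5]
gripper_width: 0.0853
gripper_force: 0.0
```

Run:
```python
from h import *
s=read_state();print(s["eef_pos"],s["qpos"][5])
tins("scene");tins("side");c=cap("wrist");save(c,"w5.png",1.2)
for r in regions_of("wrist","tin_b")[:1]:
    P=cloud(c,r["pixels"]);t=P[P[:,2]>.046];print(r["score"],(t.min(0)+t.max(0))/2,np.ptp(t,0))
```

```text
[0.43110648 0.2689798  0.10474997] 2.1876061687685864
scene 0.63 top 0.0526 ctr [0.4298 0.2696] lat 0.042
side 0.93 top 0.0524 ctr [0.4317 0.2709] lat 0.047
side 0.41 top 0.054 ctr [ 0.5939 -0.1049] lat 0.064
0.68 [0.45319737 0.33578762 0.16441651] [0.00193012 0.0087745  0.00399011]
```

View pics/w5.png

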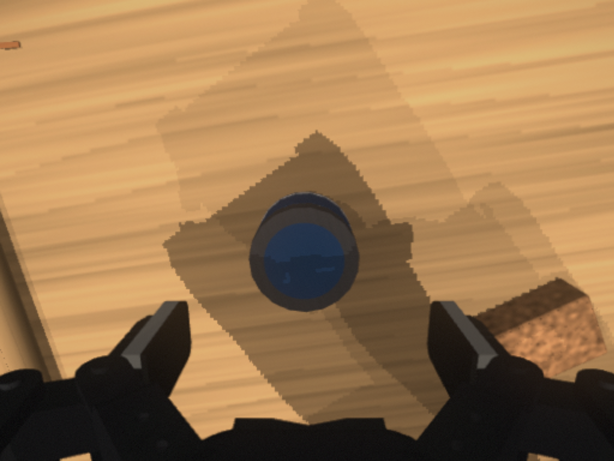

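The blue tin is centred between the fingers at (304,258) and the cork is clear of them, so I'll grasp it.

Call:
apply_moves([
  {"delta_pos":[0,0,0.04],"twist":0},
  {"delta_pos":[0,0,0.075],"twist":0},
  {"delta_pos":[0,0,0.093],"twist":0},
  {"delta_pos":[0,0,0.093],"twist":0},
])

```text
time: 25.02
eef_pos: [0.4306, 0.2697, 0.0112]
eef_rot: [3.132, -0.235, -0.002]
ft_force: [0.4, -1.0, 0.5]
gripper_width: 0.0854
gripper_force: 0.0
```

Call:
apply_moves([
  {"delta_pos":[0,0,0],"twist":0},
  {"delta_pos":[0,0,0],"twist":0},
  {"delta_pos":[0,0,0],"twist":0},
  {"delta_pos":[0,0,0],"twist":0},
  {"delta_pos":[0,0,0],"twist":0},
  {"delta_pos":[0,0,0],"twist":0},
  {"delta_pos":[0,0,-0.01],"twist":0},
  {"delta_pos":[0,0,-0.01],"twist":0},
], jaw=1)

```text
time: 26.02
eef_pos: [0.4314, 0.2703, 0.0229]
eef_rot: [-3.132, 0.235, -0.002]
ft_force: [-0.0, 0.8, -2.8]
gripper_width: 0.0564
gripper_force: 64.1
```

Call:
apply_moves([
  {"delta_pos":[0.018,0.025,0],"twist":0},
  {"delta_pos":[0.036,0.052,0],"twist":0},
  {"delta_pos":[0.055,0.08,0],"twist":0},
  {"delta_pos":[0.075,0.11,0],"twist":0},
  {"delta_pos":[0.095,0.138,0],"twist":0},
  {"delta_pos":[0.115,0.166,0],"twist":0},
  {"delta_pos":[0.128,0.185,0],"twist":0},
  {"delta_pos":[0.1346,0.195,0],"twist":0},
  {"delta_pos":[0.1346,0.195,0],"twist":0},
  {"delta_pos":[0.1346,0.195,0],"twist":0},
])

```text
time: 27.28
eef_pos: [0.5345, 0.0579, 0.0217]
eef_rot: [-3.133, 0.234, 0.001]
ft_force: [0.4, 0.9, -2.5]
gripper_width: 0.0565
gripper_force: 64.4
```

Run:
```python
from h import *
s=read_state();p=s["eef_pos"];print(p,s["gripper_width"],"rack",(p[0]-.603)*.9888-(p[1]+.03)*.1495,(p[0]-.603)*.1495+(p[1]+.03)*.9888)
c=cap("wrist");save(c,"w6.png",1.2)
```

```text
[0.53452404 0.05785573 0.0217162 ] 0.056474507315592136 rack -0.08084346133196121 0.07663459360075547
```

View pics/w6.png

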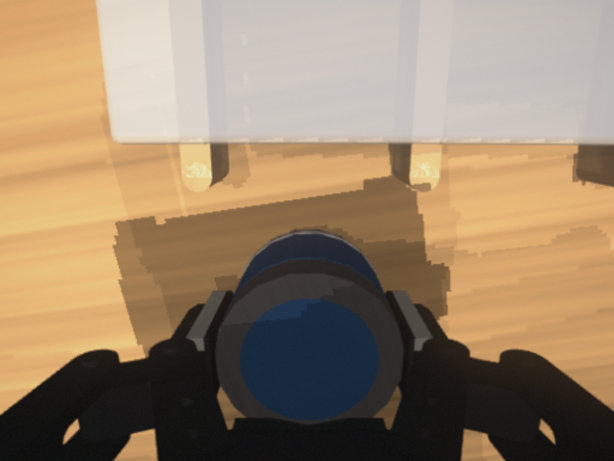

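The dividers are at 197 and 426 and the tin is at 309, so it is aligned.

Call:
apply_moves([
  {"delta_pos":[0.012,0,0],"twist":0},
  {"delta_pos":[0.025,0,0],"twist":0},
  {"delta_pos":[0.025,0,0.005],"twist":0},
  {"delta_pos":[0.025,0,0.009],"twist":0},
  {"delta_pos":[0.025,0,0.01],"twist":0},
])

```text
time: 27.95
eef_pos: [0.5599, 0.0534, 0.0132]
eef_rot: [3.133, -0.235, 0.001]
ft_force: [-9.9, -1.6, 29.9]
gripper_width: 0.0565
gripper_force: 67.0
```

Call:
apply_moves([
  {"delta_pos":[0,0,0],"twist":0},
  {"delta_pos":[0,0,0],"twist":0},
  {"delta_pos":[0,0,0],"twist":0},
  {"delta_pos":[0,0,0],"twist":0},
  {"delta_pos":[-0.03,0,-0.003],"twist":0},
  {"delta_pos":[-0.07,0,-0.003],"twist":0},
  {"delta_pos":[-0.07,0,-0.003],"twist":0},
], jaw=0)

```text
time: 28.82
eef_pos: [0.488, 0.0642, 0.0146]
eef_rot: [3.133, -0.234, -0.004]
ft_force: [0.4, -0.3, 0.4]
gripper_width: 0.0852
gripper_force: 0.0
```

Call:
apply_moves([
  {"delta_pos":[0,0,0],"twist":0},
  {"delta_pos":[0,0,0],"twist":0},
  {"delta_pos":[0,0,0],"twist":0},
  {"delta_pos":[0,0,0],"twist":0},
  {"delta_pos":[0.01,0,0],"twist":0},
  {"delta_pos":[0.02,0,0],"twist":0},
  {"delta_pos":[0.03,0,0],"twist":0},
  {"delta_pos":[0.037,0,0],"twist":0},
  {"delta_pos":[0.044,0,0],"twist":0},
  {"delta_pos":[0.051,0,0],"twist":0},
  {"delta_pos":[0.058,0,0],"twist":0},
  {"delta_pos":[0.065,0,0],"twist":0},
  {"delta_pos":[0.071,0,0],"twist":0},
  {"delta_pos":[0.077,0,0],"twist":0},
  {"delta_pos":[0.081,0,0],"twist":0},
  {"delta_pos":[0.083,0,0],"twist":0},
  {"delta_pos":[0.083,0,0],"twist":0},
], jaw=1)

```text
time: 30.95
eef_pos: [0.5728, 0.0515, 0.0148]
eef_rot: [-3.133, 0.235, -0.001]
ft_force: [-0.4, -0.7, -0.6]
gripper_width: 0.0002
gripper_force: 0.0
```

Call:
apply_moves([
  {"delta_pos":[0.002,0,0],"twist":0},
  {"delta_pos":[0.004,0,0],"twist":0},
  {"delta_pos":[0.0055,0,0],"twist":0},
  {"delta_pos":[0.0065,0,0],"twist":0},
  {"delta_pos":[0.0065,0,0],"twist":0},
])

```text
time: 31.58
eef_pos: [0.5771, 0.0507, 0.0144]
eef_rot: [3.133, -0.235, -0.007]
ft_force: [-11.2, 1.2, 6.4]
gripper_width: 0.0004
gripper_force: 5.8
```

Call:
apply_moves([
  {"delta_pos":[0.001,0,0],"twist":0},
  {"delta_pos":[0.001,0,0],"twist":0},
])

```text
time: 31.82
eef_pos: [0.5771, 0.0508, 0.0144]
eef_rot: [3.133, -0.234, -0.011]
ft_force: [-17.1, 2.0, 10.8]
gripper_width: -0.0005
gripper_force: 8.6
```

Call:
apply_moves([
  {"delta_pos":[-0.03,0,0],"twist":0},
  {"delta_pos":[-0.07,0,0],"twist":0},
  {"delta_pos":[-0.08,0,-0.05],"twist":0},
  {"delta_pos":[-0.08,0,-0.11],"twist":0},
  {"delta_pos":[-0.08,0,-0.16],"twist":0},
  {"delta_pos":[-0.08,0,-0.16],"twist":0},
])

```text
time: 32.58
eef_pos: [0.503, 0.0624, 0.1785]
eef_rot: [-3.132, 0.235, -0.012]
ft_force: [0.6, 0.2, -0.7]
gripper_width: -0.0
gripper_force: 0.0
```

Run:
```python
from h import *
s=read_state();print(s["eef_pos"],s["eef_rot"])
tins("scene");tins("side");c=cap("wrist");save(c,"w7.png",1.2)
```

```text
[0.50303219 0.06236637 0.17849473] [-3.13201519  0.23450442 -0.01231761]
side 0.7 top 0.0513 ctr [ 0.5943 -0.1079] lat 0.043
side 0.47 top 0.0663 ctr [0.6156 0.0428] lat 0.077
```

View pics/w7.png

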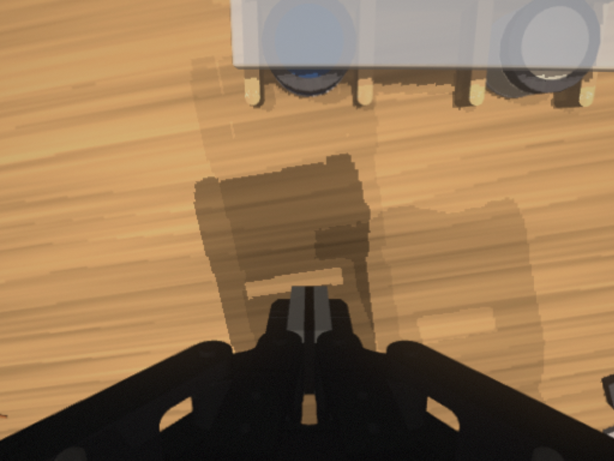

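Both tins are seated: blue at (310,45) and white at (550,45). I'll press the board down through the top of the grip.

Call:
apply_moves([
  {"delta_pos":[0.04,0.018,0],"twist":0},
  {"delta_pos":[0.085,0.038,0],"twist":0},
  {"delta_pos":[0.13,0.058,0],"twist":0},
  {"delta_pos":[0.16,0.072,0],"twist":0},
  {"delta_pos":[0.1714,0.0773,0.02],"twist":0},
  {"delta_pos":[0.1714,0.0773,0.045],"twist":0},
  {"delta_pos":[0.1714,0.0773,0.0535],"twist":0},
  {"delta_pos":[0.1714,0.0773,0.0535],"twist":0},
])

```text
time: 33.83
eef_pos: [0.6584, -0.0396, 0.1205]
eef_rot: [-3.133, 0.234, 0.003]
ft_force: [-0.1, -1.2, -0.3]
gripper_width: 0.0002
gripper_force: 0.0
```

Call:
apply_moves([
  {"delta_pos":[0,0,0.005],"twist":0},
  {"delta_pos":[0,0,0.009],"twist":0},
  {"delta_pos":[0,0,0.012],"twist":0},
  {"delta_pos":[0,0,0.015],"twist":0},
  {"delta_pos":[0,0,0.018],"twist":0},
  {"delta_pos":[0,0,0.021],"twist":0},
  {"delta_pos":[0,0,0.023],"twist":0},
  {"delta_pos":[0,0,0.024],"twist":0},
  {"delta_pos":[0,0,0.024],"twist":0},
])

```text
time: 34.95
eef_pos: [0.6595, -0.0397, 0.0999]
eef_rot: [3.133, -0.235, 0.003]
ft_force: [-7.7, 2.0, 22.3]
gripper_width: 0.0002
gripper_force: 11.0
```

Call:
apply_moves([
  {"delta_pos":[0,0,0.001],"twist":0},
  {"delta_pos":[0,0,0.001],"twist":0},
  {"delta_pos":[0,0,0.001],"twist":0},
])

```text
time: 35.33
eef_pos: [0.6595, -0.0397, 0.0999]
eef_rot: [3.133, -0.234, 0.004]
ft_force: [-11.3, 0.7, 30.2]
gripper_width: 0.0004
gripper_force: 15.0
```

Call:
apply_moves([
  {"delta_pos":[0,0,-0.03],"twist":0},
  {"delta_pos":[0,0,-0.08],"twist":0},
  {"delta_pos":[0,0,-0.12],"twist":0},
  {"delta_pos":[0,0,-0.12],"twist":0},
])

```text
time: 35.83
eef_pos: [0.6601, -0.0398, 0.2197]
eef_rot: [3.132, -0.235, 0.009]
ft_force: [0.6, 0.7, -0.9]
gripper_width: 0.0
gripper_force: 0.0
```

Run:
```python
from h import *
tins("scene");tins("side");c=cap("wrist");save(c,"w8.png",1.2)
for n in ("wrist","scene","side"):
    c=cap(n);hsv=cv2.cvtColor(c["color"],cv2.COLOR_RGB2HSV); m=((hsv[...,0]<8)|(hsv[...,0]>172))&(hsv[...,1]>170)&(hsv[...,2]>80)
    g=cloud(c,m);g=g[(abs(g[:,0]-.66)<.05)&(abs(g[:,1]+.04)<.06)&(g[:,2]>.085)];print(n,len(g),np.percentile(g[:,2],[50,90]) if len(g) else 0)
```

```text
wrist 1138 [0.09926903 0.10011073]
scene 132 [0.09655268 0.10119503]
side 92 [0.0965278 0.1035218]
```

View pics/w8.png

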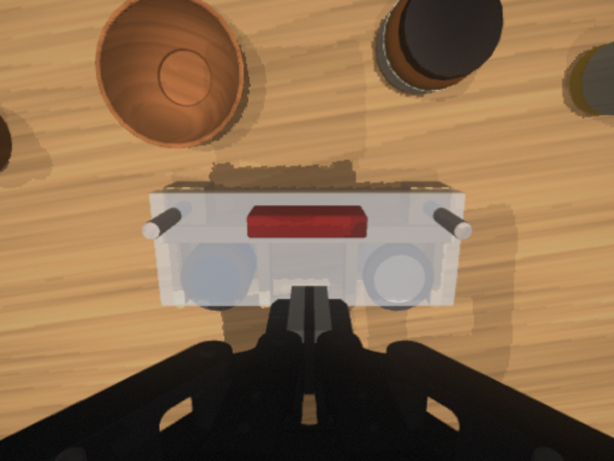

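The board sits on both lids (grip top at 0.100, about 0.004 joint); blue is at (213,275) and white at (398,275), both against the stop.

```bash
python3 -c "
from bench import *
print(job_done())"
```

```text
the job is handed in; nothing more can be done
None
```

I handed the job in. Both tins that were out (blue and white) are in their own bays against the back stop with their lids pressed home, and the board is pressed down on them (about 0.004). The hand-in returned no verdict.

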